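# Set the running clearance of a bearing cartridge by clicks

### The arm

A 6-joint arm with a two-finger parallel gripper is mounted at the origin on a cart in front of the work surface, level with it; the furniture and walls round the work are solid. World frame = base frame: x ahead of the robot, y to its left, z up, the work surface at z = 0. Lengths are in mm, angles in rad, forces in N, time in s.
With the tool pointing down it reaches from about 350 to 925 mm from the base axis. Payload 6.4 kg.
Tool frame: the origin (TCP) lies midway between the tips of the shut fingers; the grasp point (between the pads) lies 19 mm behind it; z points along the fingers, y is the direction in which the jaws open and shut (so a half turn about z gives the same grasp; the last joint's range is limited). The gripper opens to 94 mm and grips with 3 to 60 N. Pads are 16 mm wide; open, the fingers measure 119 mm over their backs; the gripper's body (75 mm by 177 mm) begins 78 mm behind the grasp point.
Start: joints at [1.172, 0.245, 1.558, -0, 1.339, -0.174], TCP at [144.888, 633.657, 205.455] pointing down, gripper open.
Joint ranges: [-3.13, 3.13], [-1.02, 2.26], [0.13, 2.54], [-0.95, 4.09], [0.21, 2.88], [-2.74, 2.74]. Speed limits (rad/s): [2.57, 2.57, 3.14, 3.14, 3.14, 3.14].

### API

Orientations are given as a unit quaternion [w, x, y, z].
In Python, from rig import get_state, capture, camera_model, sign_off gives the robot as it stands.
- The arm moves only by the shell command python3 -m jog 'ROWS'. ROWS is JSON, a list of rows, each a list of 3 entries, a list of its own where there are three numbers: the shift along the tool's x, y, z in mm, then the turn, a rotation vector about the tool's x, y, z in degrees, then the opening, from -1 (shut) to 1 (fully open). In form: [[[x, y, z], [wx, wy, wz], grip], ...]. A call has 1 to 20 rows; each row shifts and turns the commanded pose from where the row before left it, along the tool's axes as they then stand; what a row does not reach is not made up. A row lasts 1/8 s, in which the tool goes at most 62.5 mm and 10.7 degrees, less where a joint would pass 70% of its speed; a pose out of reach is approached as far as the arm can. A call with a gripper value outside its range is refused whole. The fingers move at their own pace and stop on an object; the grip force is fixed at half the most. Time passes only in rows, so rows that do not move let the fingers close. It gives the time, the measured TCP pose, the force and the opening at its end, in the units of the state.
- get_state(): the state, without advancing time (a new reading comes with each control period).
- capture(name): name is "scene" or "side" or "wrist"; returns the picture (400x640x3 uint8, blue, green, red); there is no depth.
- camera_model(name): a dict with "fov_y" (degrees; the focal length in pixels is half the picture's height over the tangent of half this angle, whatever the lens; pixels are square), "cx", "cy" (the principal point, pixels), "pose" (4x4, takes a point from camera to world coordinates); the wrist camera has in their place "tool_from_camera" (4x4, takes a point from camera to tool coordinates, whose origin is the TCP and whose axes are the flange's). Camera axes: x right, y down, z forward; pixel columns grow to the right and rows downward; lengths in mm; the calibration is good to about 2 mm. The wrist camera is an equidistant fisheye: a pixel r from the principal point sees the ray r / f radians off the axis. A picture is of the moment at which its call begins: read the wrist's pose just before it. camera_model takes no time and is no camera call.
- sign_off(): hands the job in, once; it reports no verdict.
The state is a dict: "time_s": time; "qpos": joint angles; "joint_vel": joint speeds; "joint_efforts": joint torques, N m; "position": TCP position; "eef_rot": TCP orientation; "wrist_force": force on the tool from outside, world axes, zero at the start; "wrist_torque": the same for the moment, N m; "finger_gap": finger opening in mm.
Only numpy, scipy, OpenCV 4.12 (cv2) and the standard library are available. Lean on these libraries where they do the work, as an engineer would, in place of code of your own. Each camera call takes 0.05 s, during which the arm holds its last target. There are 200 camera calls.

### The job

Set the running clearance of the bearing cartridge on the bench: turn its hexagonal adjusting ring clockwise (seen from above) until you feel the bearing races inside come up snug, without forcing it, then back the ring off three clicks and let go. Leave the micrometer and the two loose bearings beside it where they lie.

Things in the scene. Friction and masses are not known exactly. Their poses are not given: they have to be found in the camera images.
- cartridge: bearing cartridge, fixed to the bench: steel flange 120x120x12 mm, four screw heads to 18 mm high, an engraved line every 30 degrees; on it a grey round housing, 72 mm across at its foot, 50 mm from 24 mm up, 46 mm just under the hexagonal adjusting ring on top. Origin: centre of the flange's underside, on the bench and on the ring's vertical axis; z up.
- ring_grip (a point): hexagonal steel adjusting ring, 52 mm across flats, 60 across corners; its six upright flats, 30 mm long, run from 62 to 90 mm above the bench. Point on its vertical axis, 80 mm up, the height to grip. Axes turn with the ring: x is square to one flat (so is every 60 degrees from x). Clockwise seen from above (negative about z) closes the races.
- ring_top (a point): centre of the ring's collar, 47 mm across, 93 mm above the bench; a 29 mm bearing sits on it to 103 mm and turns with the ring. The ring clicks every 30 degrees: about 0.07 N m turns it over a click, and let go it settles into the nearest one. Little friction otherwise.
- ring_dimple (a point): small dark dimple on top of the ring's collar, 20.5 mm from the axis along the ring's x, 93 mm above the bench; shows how far the ring has turned.
- races (a point): the bearing races inside the housing, unseen. The ring starts 90 to 180 degrees short of their touching, at an angle that differs each time. They touch at a click position. Past it they resist like a spring, 2 N m per rad, about the ring's axis: snug from 0.2 N m, damaged above 0.6 N m. Let go, they spring back to just touching; three clicks back is 90 degrees from there.
- race_gap (a joint): axial clearance of the races in m, set by the ring's thread: 0 when they touch, 0.00003 (0.03 mm) more for each click (30 degrees) counter-clockwise. Far smaller than the noise of the reading, so of no use for setting: feel the ring.
- race_squeeze (a joint): axial squeeze of the races in m: 0 when not pressed, negative when the ring is turned on past the touch (-0.0000057 at 0.2 N m, snug; -0.000017 at 0.6 N m, damaged). Far below the noise of the reading: feel it as torque on the ring.
- micrometer: a green and steel outside micrometer, 61 x 130 x 16 mm, lying flat on the bench; origin at the centre of its underside. Leave alone.
- bearing_a: a loose steel ball bearing, 29 mm across, 10 mm high, lying flat on the bench on the robot's side of the cartridge; origin at the centre of its underside. Leave alone.
- bearing_b: a loose steel ball bearing of the same kind, lying behind the cartridge seen from the robot. Leave alone.

How it is judged:
By the outcome, as a careful person would: the job done as asked, in the order asked, and still so for the second after the job is handed in, with the robot touching nothing.
It also fails if it takes over 72 s, if anything falls off the work surface, if the arm or the gripper's body presses on something with over 40 N, if the wrist force passes 120 N, or if a joint passes its speed limit or range.

## Working session

There is one attempt and no reset: what is moved stays moved. The work goes in short steps, Python scripts to look and compute and a shell command to move; the robot and the scene stay as the last step left them, time stands still between calls to the robot, and variables do not carry over. Pictures are saved under pics/ and viewed, about 8 in all and at most 12, crops included, and the job is handed in when it is done.

```bash
mkdir -p pics; python3 - <<'E'
from rig import *
import cv2
s=get_state();print(s)
for n in("scene","side","wrist"):
    cv2.imwrite(f"pics/{n}0.png",capture(n))
    m=camera_model(n);print(n,m)
a=[cv2.imread(f"pics/{n}0.png") for n in("scene","side")]
E
```

```text
{'time_s': 0.0, 'qpos': array([ 1.17189809e+00,  2.45784720e-01,  1.55898900e+00, -3.08903475e-05,
        1.33870336e+00, -1.74073546e-01]), 'joint_vel': array([-0.00095753,  0.00048393,  0.00037129,  0.00171071, -0.00061246,
        0.00093325]), 'joint_efforts': array([-1.89207145e-03, -4.15830016e+01, -3.14601910e+01,  6.83648977e-02,
        3.31965135e-02, -1.01659136e-04]), 'position': array([144.65912356, 633.08791358, 204.37758695]), 'eef_rot': array([-2.51838587e-04,  1.12172149e-01,  9.93688342e-01, -9.08058744e-04]), 'wrist_force': array([ 0.91066128,  0.59045075, -0.12877267]), 'wrist_torque': array([ 0.0022917 , -0.03109886,  0.01730167]), 'finger_gap': 93.90690842680297}
scene {'fov_y': 43.765630823273234, 'cx': 319.71536602101764, 'cy': 208.5232595800846, 'pose': array([[-8.18840521e-01, -2.71785638e-01,  5.05601393e-01,
         1.11525549e+02],
       [-5.73845369e-01,  3.65791155e-01, -7.32733460e-01,
         4.25800141e+02],
       [ 1.42019133e-02, -8.90128866e-01, -4.55487550e-01,
         4.87343513e+02],
       [ 0.00000000e+00,  0.00000000e+00,  0.00000000e+
[... 216 characters left out ...]
  [-1.64229859e-02, -5.26308348e-01,  8.50135171e-01,
        -9.64074332e+02],
       [ 2.08377150e-02, -8.50245338e-01, -5.25974006e-01,
         5.67246485e+02],
       [ 0.00000000e+00,  0.00000000e+00,  0.00000000e+00,
         1.00000000e+00]])}
wrist {'fov_y': 65.70646984690485, 'cx': 316.61022286317484, 'cy': 196.57068445317782, 'tool_from_camera': array([[ 1.18478226e-03, -9.72672535e-01, -2.32178240e-01,
         6.74636351e+01],
       [ 9.99998894e-01,  1.36109643e-03, -5.99195532e-04,
         1.78702936e-01],
       [ 8.98838011e-04, -2.32177273e-01,  9.72673072e-01,
        -1.79176408e+02],
       [ 0.00000000e+00,  0.00000000e+00,  0.00000000e+00,
         1.00000000e+00]])}
```

View pics/scene0.png

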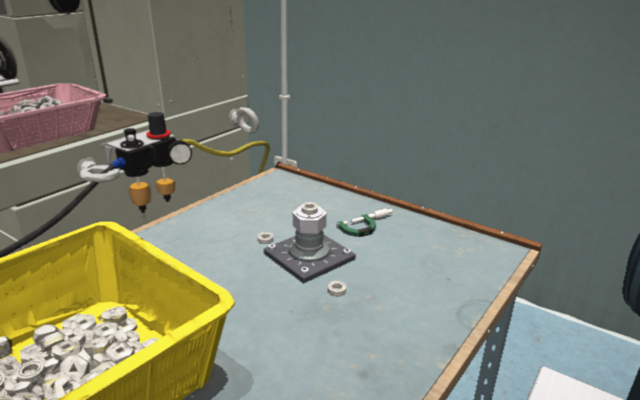

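View pics/wrist0.png

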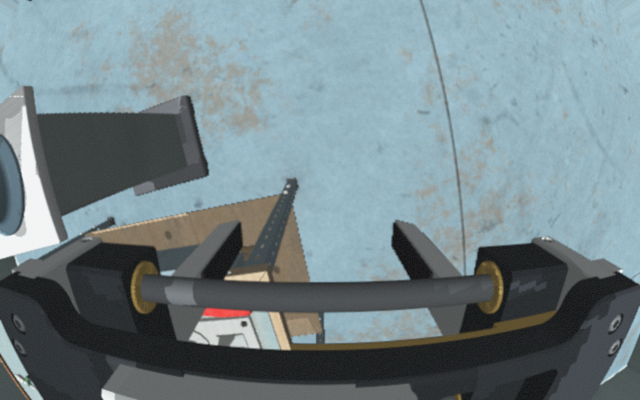

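The scene view shows the flange centred near (310,256), the ring top near (310,208), bearing_a at (337,288), bearing_b at (265,238) and the micrometer at (365,222). The wrist camera doesn't see the work yet. Next I'll crop in and cast rays.

```bash
cat > h.py <<'E'
import numpy as np,cv2
from rig import *
from scipy.spatial.transform import Rotation as R
def ray(n,px,s=None):
    m=camera_model(n);f=200/np.tan(np.radians(m["fov_y"]/2))
    d=(np.array(px,float)-[m["cx"],m["cy"]])
    if n=="wrist":
        r=np.hypot(*d);t=r/f;v=np.r_[d/r*np.sin(t),np.cos(t)] if r else np.array([0,0,1.])
        T=np.eye(4);q=s["eef_rot"];T[:3,:3]=R.from_quat(np.r_[q[1:],q[0]]).as_matrix();T[:3,3]=s["position"]
        P=T@m["tool_from_camera"]
    else: v=np.r_[d/f,1];P=m["pose"]
    return P[:3,3],P[:3,:3]@v
def on(n,px,z,s=None):
    o,v=ray(n,px,s);return o+v*(z-o[2])/v[2]
E
python3 - <<'E'
from h import *
for p,z in(((310,206),103),((264.5,250.5),12),((310,280),12),((354,257),12),((337,289),0),((265,238),5),((365,222),5)): print(p,on("scene",p,z).round(1))
a=cv2.resize(cv2.imread("pics/scene0.png")[190:300,240:400],(800,550),interpolation=2)
b=cv2.imread("pics/side0.png")
cv2.imwrite("pics/c1.png",a)
E
```

```text
(310, 206) [ 556.9 -190.3  103. ]
(264.5, 250.5) [ 623.8 -144.4   12. ]
(310, 280) [ 504.6 -119.2   12. ]
(354, 257) [ 482.9 -221.2   12. ]
(337, 289) [ 464.1 -138.6   -0. ]
(265, 238) [ 659.9 -187.4    5. ]
(365, 222) [ 538.9 -355.8    5. ]
```

View pics/c1.png

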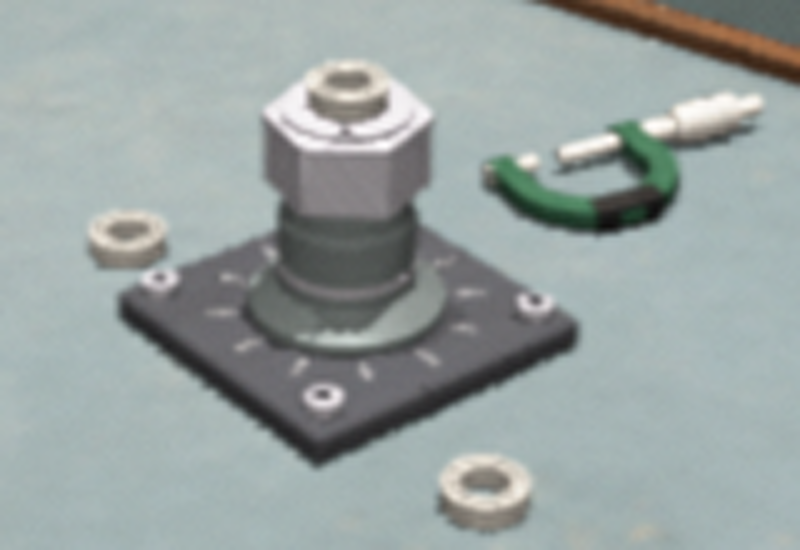

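View pics/side0.png

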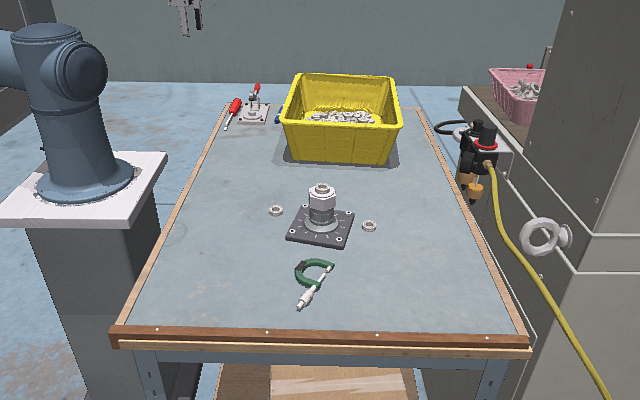

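The crop shows the ring's dimple at about (346,131), which is scene pixel (309,216). One flat faces the camera. The side view shows nothing in the way except the yellow bin at (340,120), so I'll check its height before crossing.

```bash
python3 - <<'E'
from h import *
for p in((290,159),(386,163)): print("bin foot",on("side",p,0).round())
y=on("side",(338,161),0)[1]
for p in ((338,126),(338,74)):
    o,v=ray("side",p);print("rim height if y=",y, (o+v*(y-15-o[1])/v[1]).round(), (o+v*(y+200-o[1])/v[1]).round())
# ring top by two views (bearing top centre)
o1,v1=ray("scene",(240+347/5,190+78/5));o2,v2=ray("side",(321.5,187))
v1/=np.linalg.norm(v1);v2/=np.linalg.norm(v2)
t=np.linalg.lstsq(np.c_[v1,-v2],o2-o1,rcond=None)[0];print("ring",o1+v1*t[0],o2+v2*t[1])
c=on("scene",(240+347/5,190+78/5),103);d=on("scene",(240+346/5,190+131/5),93);print(c,d,np.degrees(np.arctan2(*(d-c)[1::-1])),np.hypot(*(d-c)[:2]))
E
python3 -m jog '[[[0,0,-45],[0,0,0],1],[[0,0,-45],[0,0,0],1],[[0,0,-45],[0,0,0],1]]'
```

```text
bin foot [486. 116.   0.]
bin foot [739.  99.   0.]
rim height if y= 107.51011374433347 [607.  93. 107.] [624. 308.  13.]
rim height if y= 107.51011374433347 [601.  93. 238.] [616. 308. 171.]
ring [ 559.98514958 -192.77688459  101.85763364] [ 558.58485498 -193.24704853  100.98304144]
[ 558.65616403 -190.94376535  103.        ] [ 547.18625142 -174.71085976   93.        ] 125.24441894751325 19.87627025656619
time_s: 0.52
position: [144.8, 633.4, 341.4]
eef_rot: [-0.0, 0.112, 0.994, -0.0]
wrist_force: [0.4, 0.3, -0.3]
finger_gap: 94.0
```

The two views agree: the ring axis is at (559,-192), with its top at about 102 against 103 expected. The dimple radius comes out at 19.9 against 20.5, with the ring's x at about 125°. The bin rim is at most 170 mm, so I can cross at z=341.

```bash
python3 -m jog '[[[-29.4,-35.6,0],[0,0,0],1],[[-29.4,-35.6,0],[0,0,0],1],[[-29.4,-35.6,0],[0,0,0],1],[[-29.4,-35.6,0],[0,0,0],1],[[-29.4,-35.6,0],[0,0,0],1],[[-29.4,-35.6,0],[0,0,0],1],[[-29.4,-35.6,0],[0,0,0],1],[[-29.4,-35.6,0],[0,0,0],1],[[-29.4,-35.6,0],[0,0,0],1],[[-29.4,-35.6,0],[0,0,0],1],[[-29.4,-35.6,0],[0,0,0],1],[[-29.4,-35.6,0],[0,0,0],1],[[-29.4,-35.6,0],[0,0,0],1],[[-29.4,-35.6,0],[0,0,0],1],[[-29.4,-35.6,0],[0,0,0],1],[[-29.4,-35.6,0],[0,0,0],1],[[-29.4,-35.6,0],[0,0,0],1],[[-29.4,-35.6,0],[0,0,0],1],[[-29.4,-35.6,0],[0,0,0],1],[[-29.4,-35.6,0],[0,0,0],1]]'
python3 -m jog '[[[0,0,30],[0,0,6],1],[[0,0,30],[0,0,6],1],[[0,0,30],[0,0,0],1],[[0,0,0],[0,0,0],1]]'
python3 - <<'E'
from h import *
s=get_state();im=capture("wrist");print(s)
cv2.imwrite("pics/w1full.png",im);cv2.imwrite("pics/w1.png",cv2.resize(im[60:260,190:450],(780,600),interpolation=cv2.INTER_CUBIC))
E
```

```text
time_s: 3.02
position: [559.8, -192.9, 340.1]
eef_rot: [-0.0, 0.112, 0.994, 0.0]
wrist_force: [0.9, 0.9, -0.3]
finger_gap: 93.7
time_s: 3.52
position: [557.8, -190.7, 247.4]
eef_rot: [-0.003, 0.215, 0.977, 0.001]
wrist_force: [0.4, 0.1, -0.3]
finger_gap: 94.1
{'time_s': 3.525, 'qpos': array([-5.21545845e-01,  7.61126518e-02,  1.67050975e+00,  1.26667972e-05,
        1.40108346e+00, -1.65806265e+00]), 'joint_vel': array([ 0.00208491, -0.03042041, -0.06244205, -0.00214135,  0.01203611,
       -0.00086062]), 'joint_efforts': array([-6.98447996e-02, -3.45374322e+01, -3.13829112e+01, -2.31703446e-02,
       -2.69891310e-02,  3.30837385e-03]), 'position': array([ 557.82861228, -190.66773148,  247.38011987]), 'eef_rot': array([-2.91419851e-03,  2.15437489e-01,  9.76512850e-01,  9.22095181e-04]), 'wrist_force': array([ 0.40557803,  0.06677726, -0.28283542]), 'wrist_torque': array([ 0.03693311, -0.04783561,  0.02619636]), 'finger_gap': 94.09219296889984}
```

View pics/w1.png

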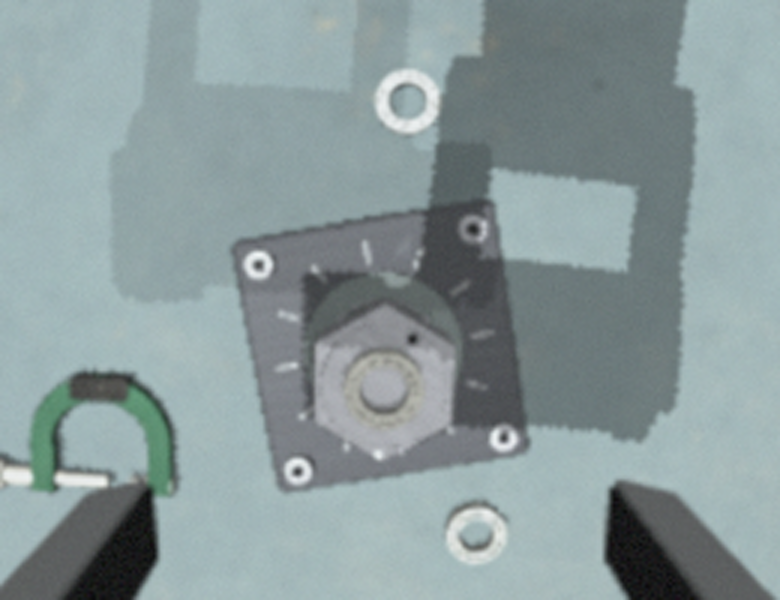

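In the wrist crop, the ring's left and right flats are already square to the jaws. The bearing centre is at (382,387) and the dimple at (413,339). The micrometer is at (100,440), well outside the finger path.

```bash
python3 - <<'E'
from h import *
s=dict(get_state());im=cv2.imread("pics/w1full.png")
g=lambda p:(190+(p[0]+.5)/3-.5,60+(p[1]+.5)/3-.5)
q=s["eef_rot"];M=R.from_quat(np.r_[q[1:],q[0]]).as_matrix()
c=on("wrist",g((382,386)),103,s);d=on("wrist",g((413,339)),93,s)
print(c,d,np.hypot(*(d-c)[:2]),np.degrees(np.arctan2(*(d-c)[1::-1])))
# hex: left/right flats edges at z=90, corner bits
L=on("wrist",g((315,380)),90,s);Rr=on("wrist",g((454,380)),90,s);print("width",np.linalg.norm(L-Rr),(L+Rr)/2)
l1=on("wrist",g((315,346)),90,s);l2=on("wrist",g((315,417)),90,s);e=l2-l1
print("edge yaw",np.degrees(np.arctan2(e[1],e[0])),"tool x yaw",np.degrees(np.arctan2(M[1,0],M[0,0])),"tilt",M[:,2])
t=(c-s["position"]);print("to go tool",M.T@(np.r_[c[:2],61]-s["position"]))
E
```

```text
[ 559.85370804 -191.31756397  103.        ] [ 550.55088756 -174.51904675   93.        ] 19.20241259854441 118.97716624977173
width 51.83076920041542 [ 560.62177465 -190.62938523   90.        ]
edge yaw -25.6625877282937 tool x yaw 155.12251806300625 tilt [-0.00192631  0.00112499 -0.99999751]
to go tool [ -1.34752998   0.27563037 188.70435956]
```

Width is 51.8 against 52, and the flat is within about 1° of square to the jaws. Descending to TCP z=61.

```bash
python3 -m jog '[[[-1.3,0,40],[0,0,0],1],[[0,0,40],[0,0,0],1],[[0,0,40],[0,0,0],1],[[0,0,30],[0,0,0],1],[[0,0,20],[0,0,0],1],[[0,0,16],[0,0,0],1],[[0,0,0],[0,0,0],1],[[0,0,0],[0,0,0],1]]'
python3 -c "
from h import *
s=get_state();print(s['position'],s['wrist_force'],s['wrist_torque'],s['qpos'][5])
im=capture('wrist');cv2.imwrite('pics/w2.png',im)"
```

```text
time_s: 4.58
position: [561.4, -192.5, 65.7]
eef_rot: [0.001, 0.215, 0.977, -0.0]
wrist_force: [0.1, 0.5, 0.6]
finger_gap: 93.5
[ 561.4308065  -192.50983879   65.68757632] [0.12743934 0.48031123 0.61301067] [-0.0472449   0.01685531 -0.04996735] -1.657834531817749
```

View pics/w2.png

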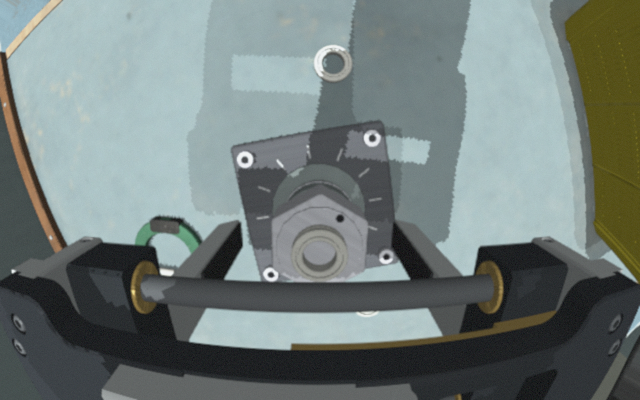

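The ring is centred between the fingers, with the bearing at (320,251) and the finger inner edges at about (240,225) and (395,225). I'll check the fore-aft offset from this view.

```bash
python3 -c "
from h import *
s=get_state();q=s['eef_rot'];M=R.from_quat(np.r_[q[1:],q[0]]).as_matrix()
for p in((320.5,249),(320.5,252)):
  c=on('wrist',p,103,s);print(c,M.T@(c-s['position']))
im=cv2.imread('pics/w2.png');h=cv2.cvtColor(im,cv2.COLOR_BGR2HSV)[210:275,275:370];
cv2.imwrite('pics/w2c.png',cv2.resize(im[185:290,250:390],(800,600),interpolation=2))"
```

```text
[ 555.96936197 -187.86670633  103.        ] [  6.84311057   1.91426597 -37.24033532]
[ 557.45584975 -188.54608201  103.        ] [  5.20875975   1.92327303 -37.23665993]
```

View pics/w2c.png

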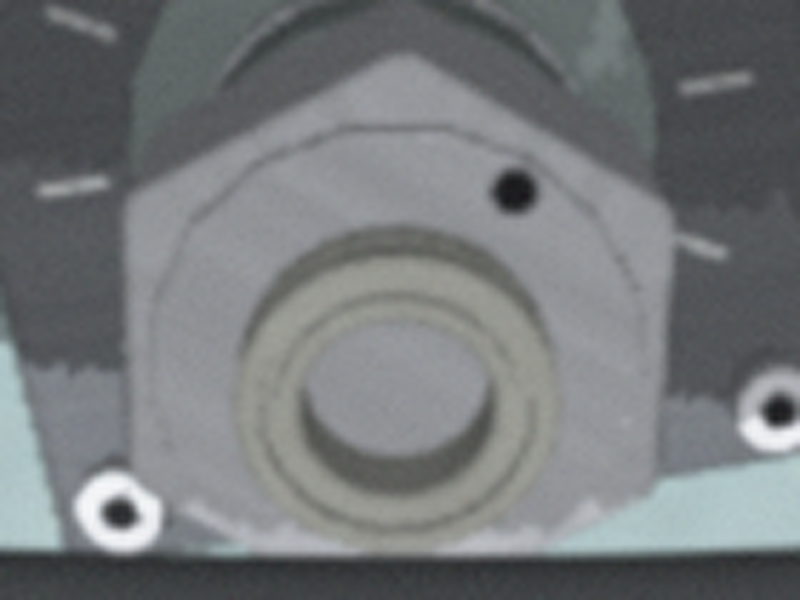

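The bearing top centre is at crop (395,395), or pixel (319,254), so the ring is about 2–4 mm toward tool +x. I'll trim that, finish the descent and close.

```bash
python3 -m jog '[[[2.5,0.7,4],[0,0,0],1],[[0,0,0],[0,0,0],1],[[0,0,0],[0,0,0],1]]'
python3 -c "
from rig import *
s=get_state();print(s['position'],s['wrist_force'],s['wrist_torque'])"
python3 -m jog '[[[0,0,0],[0,0,0],0],[[0,0,0],[0,0,0],-0.5],[[0,0,0],[0,0,0],-1],[[0,0,0],[0,0,0],-1],[[0,0,0],[0,0,0],-1],[[0,0,0],[0,0,0],-1],[[0,0,0],[0,0,0],-1],[[0,0,0],[0,0,0],-1]]'
cat > st.py <<'E'
from h import *
s=get_state();q=s["eef_rot"];M=R.from_quat(np.r_[q[1:],q[0]]).as_matrix()
print("t",s["time_s"],"pos",s["position"].round(1),"F",(s["wrist_force"]).round(1),"tool F",(M.T@s["wrist_force"]).round(1),"T",s["wrist_torque"].round(3),"gap",round(s["finger_gap"],1),"q6deg",np.degrees(s["qpos"][5]).round(2),"e6",s["joint_efforts"][5].round(3),"yaw",np.degrees(np.arctan2(M[1,0],M[0,0])).round(2))
E
python3 st.py
```

```text
time_s: 5.0
position: [558.6, -190.4, 60.6]
eef_rot: [0.0, 0.215, 0.977, -0.0]
wrist_force: [-0.1, -0.3, 0.4]
finger_gap: 93.4
[ 558.59034899 -190.36963431   60.56093977] [-0.07061467 -0.27145504  0.3509191 ] [-0.00452139  0.01404343 -0.04498953]
time_s: 6.0
position: [558.7, -190.0, 60.5]
eef_rot: [-0.0, 0.215, 0.977, 0.0]
wrist_force: [1.0, 3.3, 1.2]
finger_gap: 51.7
t 6.0 pos [ 558.7 -190.    60.5] F [1.  3.3 1.2] tool F [ 0.5  3.4 -1.2] T [ 0.605 -0.07  -0.04 ] gap 51.7 q6deg -94.94 e6 -0.002 yaw 155.12
```

Gripped at gap 51.7 with a 3 N side load. Next I'll turn clockwise (+ about tool z), checking the detent and side force on the way.

```bash
python3 -m jog '[[[0,0,0],[0,0,5],-1],[[0,0,0],[0,0,5],-1],[[0,0,0],[0,0,0],-1]]' >/dev/null; python3 st.py
python3 -m jog '[[[0,0,0],[0,0,10],-1],[[0,0,0],[0,0,10],-1],[[0,0,0],[0,0,0],-1]]' >/dev/null; python3 st.py
python3 -m jog '[[[0,0,0],[0,0,10],-1],[[0,0,0],[0,0,0],-1]]' >/dev/null; python3 st.py
```

```text
t 6.375 pos [ 558.8 -189.8   60.5] F [1.  4.4 1.9] tool F [ 1.7  4.2 -1.9] T [ 1.017 -0.289  0.03 ] gap 51.8 q6deg -85.0 e6 0.2 yaw 145.17
t 6.75 pos [ 559.2 -189.4   60.5] F [2.8 6.9 1.5] tool F [ 4.1  6.3 -1.5] T [ 1.182 -0.563  0.019] gap 52.1 q6deg -64.98 e6 0.26 yaw 125.14
t 7.0 pos [ 559.4 -189.3   60.5] F [3.3 6.5 0.6] tool F [ 4.5  5.8 -0.6] T [ 1.229 -0.771  0.012] gap 51.9 q6deg -54.98 e6 0.27 yaw 115.13
```

The detent shows as about +0.07 N m. The side force grows to about 7 N because the axis is off by roughly 1 mm, so I'll trim toward the force before continuing.

```bash
python3 -m jog '[[[0.8,1.0,0],[0,0,0],-1],[[0,0,0],[0,0,0],-1]]' >/dev/null; python3 st.py
python3 -m jog '[[[0,0,0],[0,0,10],-1],[[0,0,0],[0,0,10],-1],[[0,0,0],[0,0,0],-1]]' >/dev/null; python3 st.py
python3 -m jog '[[[0,0,0],[0,0,10],-1],[[0,0,0],[0,0,10],-1],[[0,0,0],[0,0,0],-1]]' >/dev/null; python3 st.py
```

```text
t 7.25 pos [ 559.5 -189.2   60.6] F [3.  2.8 0.8] tool F [ 1.3  3.9 -0.8] T [ 0.662 -0.379  0.028] gap 51.8 q6deg -54.87 e6 0.009 yaw 115.17
t 7.625 pos [ 560.  -189.1   60.5] F [ 4.6  4.7 -0.6] tool F [4.3 5.  0.6] T [ 0.751 -0.81   0.004] gap 51.8 q6deg -34.8 e6 0.259 yaw 95.07
t 8.0 pos [ 560.5 -189.1   60.6] F [ 6.6  5.  -3. ] tool F [6.5 5.  3. ] T [ 0.759 -1.187  0.018] gap 51.9 q6deg -14.79 e6 0.223 yaw 75.06
```

```bash
python3 -m jog '[[[1.3,0.9,0],[0,0,5],-1],[[0,0,0],[0,0,5],-1],[[0,0,0],[0,0,0],-1]]' >/dev/null; python3 st.py
python3 -m jog '[[[0,0,0],[0,0,5],-1],[[0,0,0],[0,0,0],-1]]' >/dev/null; python3 st.py
python3 -m jog '[[[0,0,0],[0,0,4],-1],[[0,0,0],[0,0,0],-1]]' >/dev/null; python3 st.py
```

```text
t 8.375 pos [ 560.9 -189.    60.6] F [ 3.6 -0.9 -1.8] tool F [0.7 3.7 1.8] T [-0.076 -0.699  0.043] gap 52.0 q6deg -4.75 e6 0.174 yaw 65.19
t 8.625 pos [ 561.  -189.1   60.6] F [ 4.1 -0.8 -4.2] tool F [1.3 3.9 4.2] T [-0.26  -0.832  0.047] gap 51.7 q6deg 0.19 e6 0.2 yaw 60.26
t 8.875 pos [ 561.1 -189.2   60.6] F [ 6.  -1.1 -3.3] tool F [2.4 5.6 3.3] T [-0.326 -0.962  0.031] gap 51.9 q6deg 4.18 e6 0.135 yaw 56.26
```

No race contact at +99° (torque about 0.07, the detent only). Continuing to 120°, then probing.

```bash
python3 -m jog '[[[0.3,0.5,0],[0,0,7],-1],[[0,0,0],[0,0,7],-1],[[0,0,0],[0,0,7],-1],[[0,0,0],[0,0,0],-1]]' >/dev/null; python3 st.py
python3 -m jog '[[[0,0,0],[0,0,5],-1],[[0,0,0],[0,0,0],-1]]' >/dev/null; python3 st.py
python3 -m jog '[[[0,0,0],[0,0,4],-1],[[0,0,0],[0,0,0],-1]]' >/dev/null; python3 st.py
```

```text
t 9.375 pos [ 561.6 -189.5   60.6] F [ 5.  -2.6 -3.7] tool F [2.6 5.1 3.8] T [-0.491 -0.878  0.08 ] gap 51.6 q6deg 25.23 e6 0.177 yaw 35.25
t 9.625 pos [ 561.7 -189.6   60.6] F [ 4.1 -2.4 -5.2] tool F [2.3 4.1 5.2] T [-0.579 -0.95   0.022] gap 51.7 q6deg 30.21 e6 0.189 yaw 30.27
t 9.875 pos [ 561.7 -189.7   60.6] F [ 5.2 -3.7 -3.8] tool F [3.  5.6 3.9] T [-0.668 -0.951  0.04 ] gap 51.9 q6deg 34.21 e6 0.135 yaw 26.27
```

Still detent only at +129°. On to 150°.

```bash
python3 -m jog '[[[0.6,0.9,0],[0,0,7],-1],[[0,0,0],[0,0,7],-1],[[0,0,0],[0,0,7],-1],[[0,0,0],[0,0,0],-1]]' >/dev/null; python3 st.py
python3 -m jog '[[[0,0,0],[0,0,5],-1],[[0,0,0],[0,0,0],-1]]' >/dev/null; python3 st.py
python3 -m jog '[[[0,0,0],[0,0,4],-1],[[0,0,0],[0,0,0],-1]]' >/dev/null; python3 st.py
```

```text
t 10.375 pos [ 562.  -190.3   60.6] F [ 3.3 -5.2 -2.5] tool F [2.8 5.5 2.5] T [-0.854 -0.48   0.021] gap 52.2 q6deg 55.16 e6 0.2 yaw 5.32
t 10.625 pos [ 562.  -190.5   60.6] F [ 3.4 -4.3 -3.3] tool F [3.3 4.3 3.3] T [-0.938 -0.451  0.162] gap 52.3 q6deg 60.12 e6 0.282 yaw 0.38
t 10.875 pos [ 562.  -190.5   60.6] F [ 2.8 -4.5 -3.8] tool F [3.1 4.3 3.8] T [-1.059 -0.48   0.311] gap 51.5 q6deg 64.09 e6 0.387 yaw -3.59
```

Torque climbs 0.02 → 0.16 → 0.31 N m, which is 2 N m/rad, so the races touch at +150°. I'll add 2° for margin and confirm.

```bash
python3 -m jog '[[[0,0,0],[0,0,2],-1],[[0,0,0],[0,0,0],-1]]' >/dev/null; python3 st.py
python3 -m jog '[[[0,0,0],[0,0,0],-1],[[0,0,0],[0,0,0],-1]]' >/dev/null; python3 st.py
```

```text
t 11.125 pos [ 562.  -190.6   60.6] F [ 3.5 -5.5 -3. ] tool F [4.1 5.1 3.1] T [-1.014 -0.464  0.315] gap 51.9 q6deg 66.07 e6 0.402 yaw -5.56
t 11.375 pos [ 562.  -190.6   60.6] F [ 3.6 -4.8 -3.5] tool F [4.  4.4 3.5] T [-0.999 -0.496  0.381] gap 51.6 q6deg 66.06 e6 0.35 yaw -5.55
```

Snug at about 0.35 N m. Now backing off counter-clockwise 101°, to 90° short of touch (yaw 95).

```bash
python3 -m jog '[[[0,0,0],[0,0,-10],-1],[[0,0,0],[0,0,-10],-1],[[0,0,0],[0,0,-10],-1],[[0,0,0],[0,0,-10],-1],[[0,0,0],[0,0,0],-1]]' >/dev/null; python3 st.py
python3 -m jog '[[[0,0,0],[0,0,-10],-1],[[0,0,0],[0,0,-10],-1],[[0,0,0],[0,0,-10],-1],[[0,0,0],[0,0,0],-1]]' >/dev/null; python3 st.py
python3 -m jog '[[[0,0,0],[0,0,-10],-1],[[0,0,0],[0,0,-10],-1],[[0,0,0],[0,0,-10],-1],[[0,0,0],[0,0,-0.7],-1],[[0,0,0],[0,0,0],-1]]' >/dev/null; python3 st.py
```

```text
t 12.0 pos [ 561.8 -189.5   60.6] F [ 2.2 -3.7 -1.1] tool F [-0.3  4.4  1.1] T [-0.611 -0.244  0.036] gap 51.6 q6deg 26.3 e6 -0.349 yaw 34.18
t 12.5 pos [ 561.1 -188.9   60.5] F [-1.5 -1.9  2.4] tool F [-2.4 -0.5 -2.4] T [-0.371  0.397  0.035] gap 52.0 q6deg -3.48 e6 -0.331 yaw 63.98
t 13.125 pos [ 560.3 -188.8   60.5] F [-4.8 -1.7  3.7] tool F [-1.3 -5.  -3.7] T [-0.386  0.978 -0.01 ] gap 51.9 q6deg -34.12 e6 -0.027 yaw 94.63
```

```bash
python3 -m jog '[[[-0.3,-0.8,0],[0,0,-0.5],-1],[[0,0,0],[0,0,0],-1]]' >/dev/null; python3 st.py
python3 -m jog '[[[0,0,0],[0,0,0],0.4],[[0,0,0],[0,0,0],1],[[0,0,0],[0,0,0],1],[[0,0,0],[0,0,0],1],[[0,0,0],[0,0,0],1]]' >/dev/null; python3 st.py
python3 -m jog '[[[0,0,-20],[0,0,0],1],[[0,0,-35],[0,0,0],1],[[0,0,-45],[0,0,0],1],[[0,0,-45],[0,0,0],1],[[0,0,-45],[0,0,0],1],[[0,0,0],[0,0,0],1],[[0,0,0],[0,0,0],1]]' >/dev/null; python3 st.py
python3 -c "
from h import *
im=capture('wrist');cv2.imwrite('pics/w3f.png',im);cv2.imwrite('pics/w3.png',cv2.resize(im[60:260,190:450],(780,600),interpolation=2))"
```

```text
t 13.375 pos [ 560.3 -188.8   60.4] F [-5.4  0.1  5.9] tool F [ 0.6 -5.4 -5.8] T [-0.133  1.099 -0.051] gap 52.1 q6deg -34.82 e6 -0.031 yaw 95.24
t 14.0 pos [ 561.2 -189.1   60.4] F [ 0.4 -0.4 -0.3] tool F [-0.5  0.4  0.3] T [-0.056  0.049  0.036] gap 94.0 q6deg -34.91 e6 0.001 yaw 95.32
t 14.875 pos [ 560.8 -188.9  250.6] F [-0.1 -0.4 -0.2] tool F [-0.3 -0.2  0.2] T [-0.068  0.058  0.063] gap 94.1 q6deg -34.91 e6 0.001 yaw 95.32
```

View pics/w3.png

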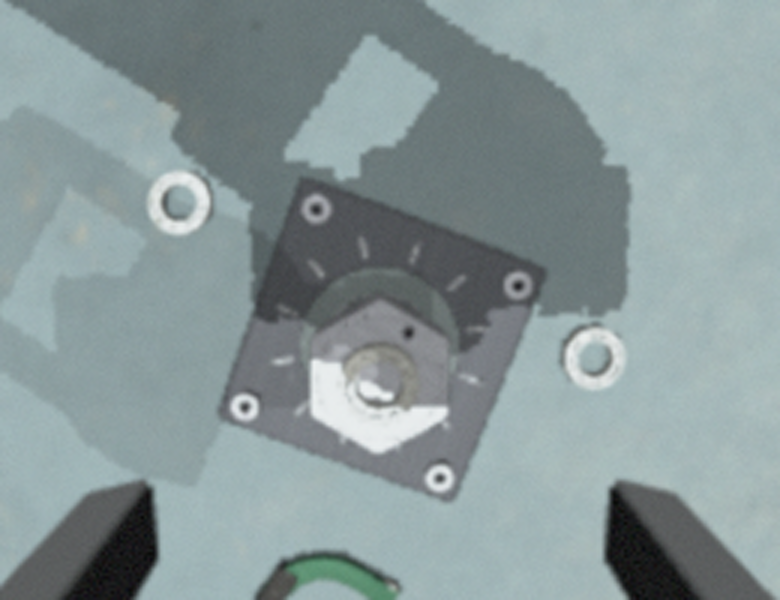

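The dimple at (408,331) relative to the centre (379,378) matches the first wrist view to within about 2°. The tool now sits 60° further clockwise, so the ring's net turn is 60° = 150° − 90°. Both bearings lie where they were, and the part of the micrometer in view looks undisturbed.

```bash
python3 -c "
from rig import *
print(sign_off())"
```

```text
the job is handed in; nothing more can be done
None
```

I set the bearing clearance as asked and handed the job in at about 15 s of the 72 s allowed.

- **Closing:** I gripped the ring on its flats and turned it clockwise in one grip. Up to 129° I felt only the clicks. Torque was still click-level at 150°, then rose at about 2 N m/rad, so the races touch there. I stopped at 161° with about 0.32–0.38 N m on the wrist sensor. That is above snug (0.2) and well below damage (0.6).
- **Backing off:** I turned the ring back to 90° counter-clockwise of touch, which is three clicks, then released it and lifted clear.

**Last checks:**
- The dimple shows a net clockwise turn of 60° to within about 2°, which matches 150° − 90°.
- The wrist force is near zero, with the gripper clear and open.
- Both loose bearings look undisturbed. Only part of the micrometer was in the last picture, but the arm never came near it.
- My position estimates of the ring axis disagreed by 1–3 mm. That caused side forces of up to about 8 N while turning, which I reduced by trimming the arm's position. No force limit was approached.

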